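# Hook a lost easel nut out from under a low riser

## Task

The easel's round steel clamp nut has dropped on the table and slid out of sight under the low wooden riser, where a heavy steel block is also kept; nobody can see where either lies. Take the flat hook by its wooden grip, sweep it about under the riser and drag the nut out through the open front until it lies on the table a couple of fingers' width clear of the riser, just in front of it; keep the gripper's fingers off the nut. Then lay the hook down flat on the table clear of the riser and let go of it; feel your way gently, so that the riser and the block stay where they are, and do not disturb the water bottle, the ink bottle and the cup.

Things in the scene. Friction and masses are not known exactly. Their poses are not given: they have to be found in the camera images.
- riser: Low dark wooden riser, loose on the table, 3 kg: 160 deep (x), 264 wide (y), 64 high; ink pots 32 high and a card box are glued on its back half. Origin: centre of its underside. Open only at its front (-x), which looks roughly to the robot's right (world -y). Walls and top 12 thick, no floor: inner back face at x = 68, inner sides at y = +-120, front edge at x = -80, 52 of room under the top
- mouth (a point): Middle of the riser's open front, at table height; axes as the riser's (x points into it, y along its width). More than about 10 N pushes the riser along the table
- cavity (a point): Centre of the 148 x 240 mm floor under the riser, at table height, axes as the riser's. The lost nut (not measured) lies boss up somewhere here, on the block's -y side, its centre 38 or more from the back face and 44 or more from the -y side. Nut: knurled steel disc 28 across, 9 high, boss 16 across on top, 14 high in all, 50 g; it slides, does not roll
- under_top (a point): Centre of the riser's top underneath, 52 above the table, axes as the riser's. Below it stands a loose steel block, 110 long (along x), 50 wide (y), 36 high, 0.9 kg, square to the riser, one end within 8 of the back face, its front end 30 or more inside the front edge. Its y is not measured: its -y face is anywhere from y = -25 to 68 and must be felt for; about 4 N shifts it
- hook: Flat L-shaped aluminium hook lying on the table, z up, 110 g. Origin: on its underside below the grip's centre. A flat strip 16 wide, 6 thick runs along x from -40 to 210; at its far end a short leg 16 wide (x 194 to 210), 6 thick, sticks out to +y as far as y = 50. On the strip stands a wooden grip, 70 long (x -35 to 35), 16 wide (y), from 6 to 40 above the underside
- hook_grip (a point): Centre of the hook's wooden grip, 26 above the underside; pinch it here across its 16 mm width (its y)
- hook_corner (a point): Corner of the hook, on the strip's centre line at mid-thickness, x = 202 of the hook's frame
- hook_tip (a point): End of the hook's short leg, y = 50, x = 202 of the hook's frame, mid-thickness
- bottle: Closed water bottle, clear plastic, 64 across, 170 high, standing; bystander. Origin: centre of its underside
- ink: Small white ink bottle with a cone spout, 30 across, 82 high, standing; bystander. Origin: centre of its underside
- cup: Empty grey plastic cup, 72 across the rim, 50 high, standing; bystander. Origin: centre of its underside

How it is judged:
By the outcome, as a careful person would: the job done as asked, in the order asked, and still so for the second after the job is handed in, with the robot touching nothing.
It also fails if it takes over 48 s, if anything falls off the work surface, if the arm or the gripper's body presses on something with over 40 N, if the wrist force passes 120 N, or if a joint passes its speed limit or range.

## Robot

A 6-joint arm with a two-finger parallel gripper is mounted at the origin on the work surface. World frame = base frame: x ahead of the robot, y to its left, z up, the work surface at z = 0. Lengths are in m, angles in rad, forces in N, time in s.
With the tool pointing down it reaches from about 0.225 to 0.875 m from the base axis. Payload 3.4 kg.
Tool frame: the origin (TCP) lies on the centre line of the jaws, within the pads' length; the fingertips stand 22 mm ahead of it and the grasp point (between the pads) lies 3 mm ahead of it; z points along the fingers, y is the line along which they close (so a half turn about z gives the same grasp; the last joint's range is limited). The gripper opens to 85 mm and grips with 20 to 120 N. Pads are 22 mm wide; open, the fingers measure 114 mm over their backs; the gripper's body (76 mm by 85 mm) begins 54 mm behind the grasp point. The pads swing forward as they close: fully open they stand 13 mm farther back than shut.
Start: joints at [1.076, 0.276, 1.505, -0, 1.361, -0.121], TCP at [0.21, 0.535, 0.253] pointing down, gripper open.
Joint ranges: [-2.89, 2.89], [-0.75, 2.08], [0.22, 2.7], [-1.18, 4.32], [0.11, 2.71], [-2.7, 2.7]. Speed limits (rad/s): [2.57, 2.57, 3.14, 3.14, 3.14, 3.14].

## Interface

Orientations are given as a unit quaternion [w, x, y, z].
In Python, from rig import manip, viewer, probe_bus gives the robot as it stands (manip), with the cameras (viewer) and the readings (probe_bus).
- The arm moves only by the shell command python3 steer.py 'ROWS' [OPENING] [FORCE]. ROWS is rows parted by semicolons, their numbers by spaces, 1 to 5 of them, each of 4 numbers: dx, dy, dz in m, then a turn about the tool's z in rad; each row shifts and turns the commanded pose from where the row before left it, along the tool's axes as they then stand; what a row does not reach is not made up. A row lasts 1/12 s, in which the tool goes at most 0.0417 m and 0.125 rad, less where a joint would pass 70% of its speed; a pose out of reach is approached as far as the arm can. OPENING is the finger opening in m, set as the command begins (- or left out keeps the last). The fingers move at their own pace and stop on an object; FORCE is the grip in N (left out, the last holds). Time passes only in rows, so rows that do not move let the fingers close. It prints the time, the measured TCP pose, the force, the opening and the grip force at its end.
- probe_bus.get_state(): the state, without advancing time (a new reading comes with each control period).
- viewer.get_image(name): name is "scene" or "side" or "wrist"; returns a dict with "img" (420x560x3 uint8, red, green, blue), "camera_matrix" (3x3 intrinsics, pixels), "T" (4x4, takes a point from camera to world coordinates); the wrist camera has in their place "hand_eye" (4x4, takes a point from camera to tool coordinates, whose origin is the TCP and whose axes are the flange's). Camera axes: x right, y down, z forward; pixel columns grow to the right and rows downward; lengths in m; the calibration is good to about 2 mm. A picture is of the moment at which its call begins: read the wrist's pose just before it. There is no depth.
- manip.sign_off(): hands the job in; it is judged then, once.
The state is a dict: "clock": time; "qpos": joint angles; "qd": joint speeds; "effort": joint torques, N m; "position": TCP position; "ee_rot": TCP orientation; "contact_force": force on the tool from outside, world axes, zero at the start; "moment": the same for the moment, N m; "width": finger opening in m; "gripper_force": force on a finger pad.
Only numpy, scipy, OpenCV 4.12 (cv2) and the standard library are available. Lean on these libraries where they do the work, as an engineer would, in place of code of your own. Each camera call takes 0.05 s, during which the arm holds its last target. There are 200 camera calls.

## Working session

There is one attempt and no reset: what is moved stays moved. The work goes in short steps, Python scripts to look and compute and a shell command to move; the robot and the scene stay as the last step left them, time stands still between calls to the robot, and variables do not carry over. Pictures are saved under pics/ and viewed, at most 10 in all, crops included, and the job is handed in when it is done.

```bash
ls; mkdir -p pics
python3 - <<'E'
from rig import manip, viewer, probe_bus
import cv2,numpy as np
s=probe_bus.get_state();print(s)
a=[]
for n in("scene","side","wrist"):
    d=viewer.get_image(n);cv2.imwrite(f"pics/{n}0.png",d["img"][:,:,::-1]);print(n,d["camera_matrix"].round(1).tolist(),(d["T"] if "T" in d else d["hand_eye"]).round(4).tolist())
E
```

```text
pics
rig.py
steer.py
{'clock': 0.0, 'qpos': array([ 1.07600274e+00,  2.76607632e-01,  1.50615420e+00, -1.54136766e-05,
        1.36068055e+00, -1.20973950e-01]), 'qd': array([ 0.00214478,  0.00014161,  0.00068071, -0.00019834, -0.0007112 ,
       -0.00113669]), 'effort': array([ 6.55078584e-04, -4.16770434e+01, -2.45801014e+01, -1.24118496e-04,
        1.09179641e-02, -2.05339127e-06]), 'position': array([0.20973585, 0.53485602, 0.25242406]), 'ee_rot': array([-2.73091650e-04,  1.85821762e-01,  9.82583033e-01, -8.83657664e-04]), 'contact_force': array([ 0.90360787,  0.88548143, -0.50163497]), 'moment': array([0.02385354, 0.03472028, 0.0320372 ]), 'gripper_force': 0.0, 'width': 0.08504725214304873}
scene [[530.1, 0.0, 279.1], [0.0, 530.1, 205.5], [0.0, 0.0, 1.0]] [[-0.3239, 0.6185, -0.7159, 1.5088], [0.946, 0.2033, -0.2524, 0.3425], [-0.0106, -0.759, -0.651, 0.973], [0.0, 0.0, 0.0, 1.0]]
side [[477.9, 0.0, 279.5], [0.0, 477.9, 210.0], [0.0, 0.0, 1.0]] [[-0.9467, -0.2505, 0.2027, 0.301], [-0.3221, 0.7194, -0.6153, 0.6557], [0.0083, -0.6478, -0.7618, 0.9109], [0.0, 0.0, 0.0, 1.0]]
wrist [[313.2, 0.0, 275.9], [0.0, 313.2, 209.6], [0.0, 0.0, 1.0]] [[-0.0004, -0.9515, -0.3076, 0.0798], [1.0, -0.0006, 0.0004, 0.0009], [-0.0006, -0.3076, 0.9515, -0.1209], [0.0, 0.0, 0.0, 1.0]]
```

View pics/scene0.png

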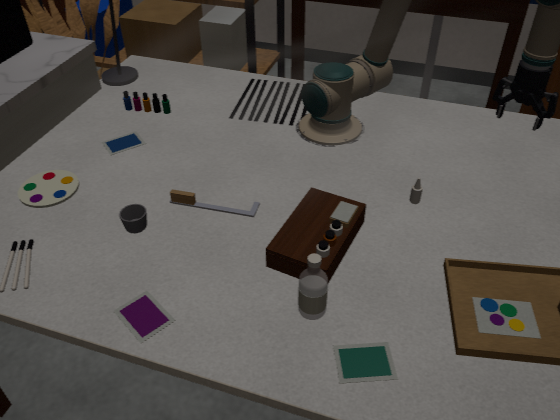

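View pics/side0.png

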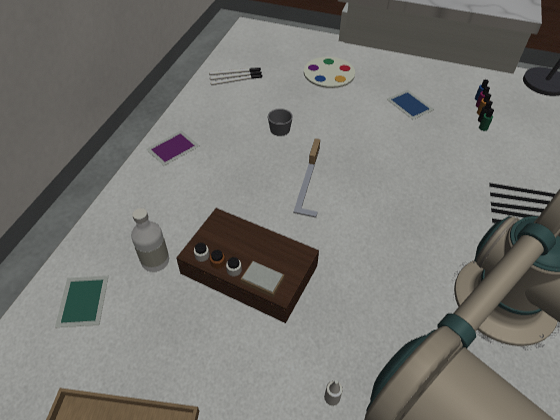

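The scene view shows the riser around (317,233), the hook from grip (183,197) to corner (255,211), the cup at (134,218), the bottle at (313,290) and the ink at (416,192). The side view shows the riser at (250,262), the hook's grip at (315,150) and its leg at (305,212). Next I enlarge both for corner points.

Run:
```python
import cv2,numpy as np
a=cv2.imread("pics/scene0.png")[175:285,160:380];b=cv2.imread("pics/side0.png")[130:325,170:330]
a=cv2.convertScaleAbs(cv2.resize(a,None,fx=2.7,fy=2.7,interpolation=2),alpha=1.6)
b=cv2.convertScaleAbs(cv2.resize(b,None,fx=3,fy=3,interpolation=2),alpha=1.6)
cv2.imwrite("pics/c1.png",a);cv2.imwrite("pics/c2.png",b);print(a.shape,b.shape)
```

```text
(297, 594, 3) (585, 480, 3)
```

View pics/c1.png

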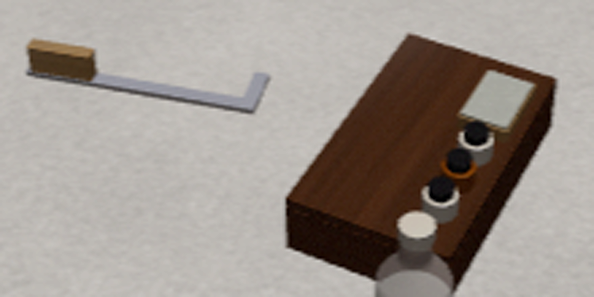

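View pics/c2.png

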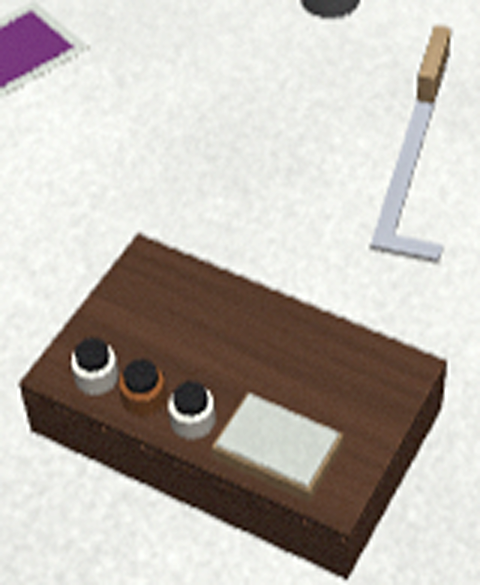

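The crops give the riser's top corners. In the scene crop they are front-near (408,35), front-far (287,200) and back-near (556,78). In the side crop they are (446,362), (140,234), (350,533) and back-far (22,383). The hook's leg points toward the robot, which is riser +y. I triangulate these, and use colour masks for the grip.

```bash
cat > h.py <<'E'
import numpy as np,cv2
C={"scene":([[530.1,0,279.1],[0,530.1,205.5],[0,0,1]],[[-0.3239,0.6185,-0.7159,1.5088],[0.946,0.2033,-0.2524,0.3425],[-0.0106,-0.759,-0.651,0.973],[0,0,0,1]]),
"side":([[477.9,0,279.5],[0,477.9,210.0],[0,0,1]],[[-0.9467,-0.2505,0.2027,0.301],[-0.3221,0.7194,-0.6153,0.6557],[0.0083,-0.6478,-0.7618,0.9109],[0,0,0,1]])}
def ray(n,p):
    K,T=map(np.array,C[n]) if isinstance(n,str) else n
    return T[:3,3],T[:3,:3]@np.linalg.inv(K)@[p[0],p[1],1]
def plane(n,p,z):
    o,d=ray(n,p);return o+d*(z-o[2])/d[2]
def tri(a,p,b,q):
    A=[];B=[]
    for o,d in(ray(a,p),ray(b,q)):
        d=d/np.linalg.norm(d);M=np.eye(3)-np.outer(d,d);A.append(M);B.append(M@o)
    return np.linalg.solve(A[0]+A[1],B[0]+B[1])
E
python3 - <<'E'
from h import *
f=lambda x,y:((x+.5)/2.7+160-.5,(y+.5)/2.7+175-.5)
g=lambda x,y:((x+.5)/3+170-.5,(y+.5)/3+130-.5)
P=lambda t,v:print(t,np.round(v,4))
S={"FN":((408,35),(446,362)),"FF":((287,200),(140,234)),"BN":((556,78),(350,533)),"corner":((252,112),(371,247)),"tipout":((269,74),(441,254))}
for k,(a,b) in S.items():
    z={"F":.064,"B":.064}.get(k[0],.006)
    P(k,tri("scene",f(*a),"side",g(*b)));P("  pl",np.r_[plane("scene",f(*a),z)[:2],plane("side",g(*b),z)[:2]])
P("BF",plane("side",g(22,383),.064))
# grip: brown mask
for n in("scene","side"):
    im=cv2.imread(f"pics/{n}0.png");h=cv2.cvtColor(im,cv2.COLOR_BGR2HSV)
    m=cv2.inRange(h,(8,70,60),(25,255,255))
    x0,y0,x1,y1=(160,180,215,215) if n=="scene" else (300,130,330,170)
    k=np.zeros_like(m);k[y0:y1,x0:x1]=m[y0:y1,x0:x1]
    c=max(cv2.findContours(k,0,1)[0],key=cv2.contourArea)
    M=cv2.moments(c);p=(M["m10"]/M["m00"],M["m01"]/M["m00"]);print(n,cv2.minAreaRect(c),p);P("z24",plane(n,p,.024))
    globals()[n]=p
    # strip: bluish grey
    m2=cv2.inRange(h,(100,18,60),(135,120,255));x0,y0,x1,y1=(170,190,270,220) if n=="scene" else (285,150,325,225)
    k=np.zeros_like(m);k[y0:y1,x0:x1]=m2[y0:y1,x0:x1];c=max(cv2.findContours(k,0,1)[0],key=cv2.contourArea)
    q=cv2.approxPolyDP(c,1.5,True)[:,0];print(cv2.contourArea(c));
    for v in q:print(v,plane(n,v,.006).round(4)[:2])
P("grip",tri("scene",scene,"side",side))
# bystanders
P("cup",tri("scene",(134,210),"side",(280,113)));P("ink",plane("side",(333,400),0));P("bottle cap",tri("scene",(314,259),"side",(140,213)))
E
```

```text
FN [0.4096 0.0491 0.0616]
  pl [0.411  0.0482 0.4096 0.0528]
FF [0.6687 0.0115 0.062 ]
  pl [0.6703 0.0119 0.6678 0.0133]
BN [0.4317 0.2057 0.0641]
  pl [0.4305 0.2044 0.4319 0.2071]
corner [ 0.508  -0.0855  0.0024]
  pl [ 0.5102 -0.0858  0.5073 -0.0803]
tipout [ 0.4504 -0.09    0.0078]
  pl [ 0.4489 -0.0903  0.4506 -0.0921]
BF [0.6908 0.1697 0.064 ]
scene ((182.08108520507812, 192.51351928710938), (24.00225257873535, 3.6167776584625244), 9.462322235107422) (182.25833333333333, 192.55833333333334)
z24 [ 0.4976 -0.305   0.024 ]
5.5
[209 205] [ 0.5049 -0.2204]
[221 209] [ 0.5101 -0.1813]
[219 206] [ 0.5001 -0.1918]
side ((313.7884826660156, 151.0576934814453), (6.667947769165039, 24.906747817993164), 11.309932708740234) (313.8304093567251, 150.73245614035088)
z24 [ 0.5169 -0.2921  0.024 ]
265.0
[309 165] [ 0.5179 -0.2526]
[294 210] [ 0.5077 -0.087 ]
[315 215] [ 0.4539 -0.0886]
[316 212] [ 0.4542 -0.0988]
[300 208] [ 0.4956 -0.0982]
[313 165] [ 0.5077 -0.2562]
grip [ 0.5143 -0.2907  0.0339]
cup [ 0.6413 -0.3689  0.0613]
ink [0.2984 0.3289 0.    ]
bottle cap [0.7629 0.1553 0.1677]
```

Triangulated heights are 62–64 mm for the riser top and 2–8 mm for the hook, and the edge lengths are 261, 157 and 58 mm, all as expected. The riser's yaw is about 81.7° and the hook's about 94.5°, with its origin near (0.516,-0.294). I move above the grip.

```bash
R='-.0266 -.03 0 0;-.0266 -.03 0 0;-.0266 -.03 0 0;-.0266 -.03 0 0'
python3 steer.py '-.0266 -.03 0 0;-.0266 -.03 0 0;-.0266 -.03 0 0;-.0266 -.03 0 0;-.0266 -.03 0 0'
python3 steer.py '-.0266 -.03 0 0;-.0266 -.03 0 0;-.0266 -.03 0 0;-.0266 -.03 0 0;-.0266 -.03 0 0'
python3 steer.py '-.0266 -.03 0 0;-.0266 -.03 0 0;-.0266 -.03 0 0;-.0266 -.03 0 0;-.0266 -.03 0 0'
python3 steer.py '-.0266 -.03 0 0;-.0266 -.03 0 0;-.0266 -.03 0 0;-.0266 -.03 0 0;-.0266 -.03 0 0'
python3 steer.py '-.0266 -.03 0 0;-.0266 -.03 0 0;0 0 .011 .1243;0 0 .011 .1243;0 0 .011 .1243'
python3 steer.py '0 0 .011 .1243;0 0 .011 .1243;0 0 .011 .1243;0 0 .011 .1243;0 0 .011 .1243'
python3 steer.py '0 0 .011 .1243;0 0 0 0'
cat >> h.py <<'E'
from rig import manip, viewer, probe_bus
from scipy.spatial.transform import Rotation as Ro
def tcp():
    s=probe_bus.get_state();T=np.eye(4);w=s["ee_rot"];T[:3,:3]=Ro.from_quat([w[1],w[2],w[3],w[0]]).as_matrix();T[:3,3]=s["position"];return T
def look(n,f=None):
    T=tcp();d=viewer.get_image(n)
    if f:cv2.imwrite(f"pics/{f}.png",d["img"][:,:,::-1])
    return d["img"],(d["camera_matrix"],T@d["hand_eye"] if n=="wrist" else d["T"])
def togo(xyz,yaw):
    "tool-frame delta and turn to bring TCP to xyz with tool y at yaw (deg, world)"
    T=tcp();d=T[:3,:3].T@(np.array(xyz)-T[:3,3]);now=np.degrees(np.arctan2(T[1,1],T[0,1]))
    t=(now-yaw+90)%180-90
    print("pos",T[:3,3].round(4),"yaw",round(now,2),"tilt",T[:3,2].round(3),"go",d.round(4),"turn",round(np.radians(t),4))
E
python3 - <<'E'
from h import *
im,c=look("wrist","w1");togo((.516,-.294,.0),4.5)
np.savez("w1.npz",K=c[0],T=c[1])
E
```

```text
clock: 0.57
position: [0.279, 0.3453, 0.253]
ee_rot: [-0.0, 0.185, 0.983, -0.0]
contact_force: [1.7, 0.3, -0.3]
width: 0.0859
gripper_force: 0.0
clock: 0.98
position: [0.348, 0.1571, 0.2533]
ee_rot: [0.0, 0.186, 0.983, 0.0]
contact_force: [1.1, 0.3, -0.8]
width: 0.0853
gripper_force: 0.0
clock: 1.4
position: [0.4171, -0.0313, 0.2533]
ee_rot: [0.0, 0.186, 0.983, 0.0]
contact_force: [0.9, 0.1, -0.0]
width: 0.0857
gripper_force: 0.0
clock: 1.82
position: [0.4862, -0.2195, 0.253]
ee_rot: [-0.0, 0.186, 0.983, 0.0]
contact_force: [0.8, 1.2, 0.3]
width: 0.0857
gripper_force: 0.0
clock: 2.23
position: [0.5137, -0.2938, 0.2191]
ee_rot: [-0.0, 0.368, 0.93, 0.0]
contact_force: [-0.2, -0.1, 0.2]
width: 0.085
gripper_force: 0.0
clock: 2.65
position: [0.5136, -0.2927, 0.1644]
ee_rot: [-0.0, 0.634, 0.773, 0.0]
contact_force: [0.6, -0.3, 0.1]
width: 0.0858
gripper_force: 0.0
clock: 2.82
position: [0.5123, -0.2917, 0.1517]
ee_rot: [-0.003, 0.68, 0.734, -0.0]
contact_force: [-0.1, 0.2, 0.0]
width: 0.0856
gripper_force: 0.0
pos [ 0.5129 -0.2922  0.1529] yaw 4.63 tilt [-0.003  0.002 -1.   ] go [-0.0024  0.0033  0.1529] turn 0.0023
```

View pics/w1.png

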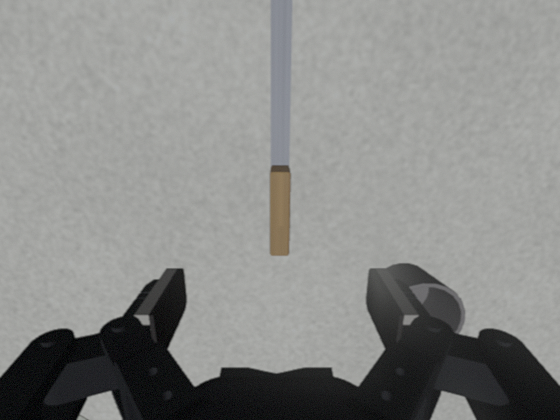

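The wrist view shows the grip's top face from about (280,171) to (280,255), square to the jaws. The cup sits outside the right finger at (435,300).

Run:
```python
from h import *
im=cv2.imread("pics/w1.png");w=np.load("w1.npz");c=(w["K"],w["T"])
m=cv2.inRange(cv2.cvtColor(im,cv2.COLOR_BGR2HSV),(8,70,90),(25,255,255));m[:,:240]=0;m[:,320:]=0
k=max(cv2.findContours(m,0,1)[0],key=cv2.contourArea);r=cv2.minAreaRect(k);b=cv2.boxPoints(r)
for v in b:print(v,plane(c,v,.04).round(4))
p=np.array(r[0]);print("centre z.04",plane(c,p,.04).round(4))
print("tri w/ scene", tri(c,p,"scene",(182.3,192.0)).round(4),tri(c,p,"side",(314.5,149.5)).round(4))
# strip mid far
for y in(5,80,150):
    row=cv2.cvtColor(im,cv2.COLOR_BGR2HSV)[y,240:330,1];xs=np.where(row>25)[0]+240;print(y,xs.min(),xs.max(),plane(c,((xs.min()+xs.max())/2,y),.006).round(4)[:2])
print("cup rim",plane(c,(428,300),.05))
```

```text
[270.99997 253.99997] [ 0.5099 -0.3248  0.04  ]
[270.99997 170.99997] [ 0.505  -0.2564  0.04  ]
[288.99997 170.99997] [ 0.5185 -0.2554  0.04  ]
[288.99997 253.99997] [ 0.5246 -0.3236  0.04  ]
centre z.04 [ 0.5144 -0.2886  0.04  ]
tri w/ scene [ 0.5151 -0.2905  0.0424] [ 0.515  -0.2921  0.0292]Traceback (most recent call last):
  File "<stdin>", line 10, in <module>
    return umr_minimum(a, axis, None, out, keepdims, initial, where)
ValueError: zero-size array to reduction operation minimum which has no identity
```

```bash
python3 steer.py '.0019 .0021 .03 0;0 0 .035 0;0 0 .035 0;0 0 .022 0;0 0 0 0' 0.06
python3 steer.py '0 0 0 0;0 0 0 0;0 0 0 0;0 0 0 0;0 0 0 0' 0 100
python3 - <<'E'
from h import *
togo((.5148,-.2902,.031),4.3);s=probe_bus.get_state();print(s["contact_force"],s["moment"],s["width"],s["gripper_force"],s["clock"])
E
```

```text
clock: 3.28
position: [0.5131, -0.2888, 0.0283]
ee_rot: [-0.004, 0.678, 0.735, -0.0]
contact_force: [0.0, 0.4, 0.3]
width: 0.0597
gripper_force: 0.0
clock: 3.7
position: [0.5172, -0.2918, 0.0348]
ee_rot: [0.002, 0.679, 0.734, 0.0]
contact_force: [-0.3, 1.2, 5.8]
width: 0.0145
gripper_force: 98.2
pos [ 0.5172 -0.2918  0.0348] yaw 4.52 tilt [ 0.004 -0.003 -1.   ] go [ 0.0018 -0.0023  0.0038] turn 0.0039
[-0.30328051  1.23659656  5.82287311] [0.01285117 0.16054109 0.0751657 ] 0.014474982054310252 98.15328598022461 3.7
```

```bash
python3 steer.py '0 0 -.03 0;0 0 0 .11;0 0 0 .108;0 0 0 0'
python3 - <<'E'
from h import *
C0=np.array([.5502,.1094]);a=np.radians(81.8);ux=np.array([np.cos(a),np.sin(a)]);uy=np.array([-ux[1],ux[0]])
W=C0-.310*ux-.107*uy;print(W)
for i in range(3):
    im,c=look("scene","s1");togo((*W,.061),-8.2)
im2,c2=look("side","d1");s=probe_bus.get_state();print(s["contact_force"],s["moment"],s["width"])
A=cv2.resize(im[165:235,190:290],None,fx=4,fy=4,interpolation=2);B=cv2.resize(im2[140:235,270:340],None,fx=4,fy=4,interpolation=2)
o=np.zeros((380,690,3),np.uint8);o[:280,:400]=A;o[:380,405:685]=B;cv2.imwrite("pics/m1.png",cv2.convertScaleAbs(o[:,:,::-1],alpha=1.5))
E
```

```text
clock: 4.03
position: [0.5163, -0.2911, 0.0638]
ee_rot: [0.001, 0.755, 0.656, 0.0]
contact_force: [0.8, 0.5, -1.6]
width: 0.0143
gripper_force: 97.9
[ 0.61189109 -0.21269193]
pos [ 0.5159 -0.2909  0.0632] yaw -7.86 tilt [ 0.001 -0.001 -1.   ] go [0.0906 0.0844 0.0023] turn 0.0059
pos [ 0.5157 -0.2907  0.0628] yaw -7.84 tilt [ 0.001 -0.    -1.   ] go [0.0904 0.0846 0.0018] turn 0.0063
pos [ 0.5156 -0.2906  0.0625] yaw -7.86 tilt [ 0. -0. -1.] go [0.0904 0.0847 0.0015] turn 0.006
[-0.25803995 -0.21487324 -1.34523502] [-0.04079543 -0.0127496  -0.03989459] 0.014546511912826434
```

View pics/m1.png

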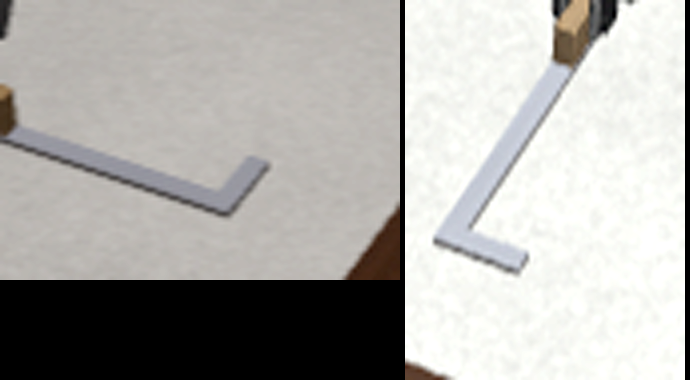

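The hook is held level. Its outer corner is at crop (228,209) in the scene part and (435,236) in the side part, and its tip outer corner at (269,163) and (521,265). I triangulate these against the TCP.

Run:
```python
from h import *
f=lambda x,y:((x+.5)/4+190-.5,(y+.5)/4+165-.5)
g=lambda x,y:((x-405+.5)/4+270-.5,(y+.5)/4+140-.5)
t=np.array([.5156,-.2906,0])
a=np.radians(81.8+.3)
for k,p,q in(("corner(210,-8)",(228,209),(435,236)),("tipout(210,50)",(269,163),(521,265)),("tipin(194,50)",(252,155),(528,251)),("inner(194,8)",(218,190),(471,229))):
    v=tri("scene",f(*p),"side",g(*q));d=v-t
    print(k,v.round(4),"hook frame",(d[0]*np.cos(a)+d[1]*np.sin(a)).round(4),(-d[0]*np.sin(a)+d[1]*np.cos(a)).round(4))
```

```text
corner(210,-8) [ 0.5509 -0.0856  0.0363] hook frame 0.2079 -0.0068
tipout(210,50) [ 0.4947 -0.0795  0.0344] hook frame 0.2062 0.0498
tipin(194,50) [ 0.4935 -0.0915  0.0363] hook frame 0.1942 0.0493
inner(194,8) [ 0.5325 -0.1003  0.0338] hook frame 0.1908 0.0094
```

The hook sits within 2 mm of nominal in the grip, with its underside at about 29 mm. I move to the entry lane and check the alignment before going in.

```bash
cat >> h.py <<'E'
C0=np.array([.5502,.1094]);_a=np.radians(81.8);ux=np.array([np.cos(_a),np.sin(_a)]);uy=np.array([-ux[1],ux[0]])
def rs():
    "riser-frame pose of the hook's end (210) and strip centre, force and moment in riser axes"
    s=probe_bus.get_state();T=tcp();p=T[:2,3]-C0;x,y=p@ux,p@uy;th=np.arctan2(T[1,1],T[0,1])-_a+np.pi/2
    F=s["contact_force"];R=lambda v:np.round([v[:2]@ux,v[:2]@uy,v[2]],2)
    print("t",round(s["clock"],2),"TCP r",round(x*1e3,1),round(y*1e3,1),"z",round(T[2,3]*1e3,1),"dyaw",round(np.degrees(th),2),"end x",round(x*1e3+207,1),"stripend y",round(y*1e3+.5+207*np.sin(th),1),"F",R(F),"M",R(s["moment"]))
E
python3 steer.py '.0302 .0282 .005 .006;.0302 .0282 0 0;.03 .0283 0 0;0 0 0 0;0 0 0 0'
python3 -c "from h import *;rs()"; python3 steer.py '0 0 0 0'; python3 -c "from h import *;rs()"
```

```text
clock: 4.65
position: [0.6139, -0.2117, 0.0568]
ee_rot: [-0.0, 0.755, 0.656, 0.0]
contact_force: [-0.7, -0.8, -2.1]
width: 0.0143
gripper_force: 98.1
t 4.65 TCP r -308.7 -108.9 z 56.8 dyaw 0.13 end x -101.7 stripend y -107.9 F [-0.88  0.54 -2.05] M [0.01 0.04 0.01]
clock: 4.73
position: [0.6118, -0.213, 0.0567]
ee_rot: [-0.001, 0.756, 0.655, -0.001]
contact_force: [0.0, -0.1, 0.2]
width: 0.0142
gripper_force: 98.1
t 4.73 TCP r -310.4 -107.0 z 56.7 dyaw -0.03 end x -103.4 stripend y -106.6 F [-0.14 -0.03  0.24] M [-0.01  0.07 -0.  ]
```

```bash
python3 steer.py '.02 0 0 0;.02 0 0 0;.02 0 0 0;.02 0 0 0;.02 0 0 0' >/dev/null; python3 -c "from h import *;rs()"
python3 steer.py '.02 0 0 0;.02 0 0 0;.015 0 0 0;.005 0 0 0;0 0 0 0'>/dev/null; python3 -c "from h import *;rs()"
python3 steer.py '0 0 0 0' >/dev/null; python3 -c "from h import *;rs()"
```

```text
t 5.15 TCP r -211.5 -106.6 z 57.1 dyaw -0.24 end x -4.5 stripend y -107.0 F [-0.33  0.19 -0.11] M [-0.02  0.06 -0.04]
t 5.57 TCP r -150.4 -107.6 z 57.3 dyaw -0.09 end x 56.6 stripend y -107.4 F [ 0.15 -0.54 -1.65] M [0.03 0.05 0.03]
t 5.65 TCP r -151.6 -107.9 z 57.3 dyaw -0.14 end x 55.4 stripend y -107.9 F [ 0.64  0.21 -0.91] M [-0.05  0.06 -0.01]
```

```bash
python3 steer.py '.003 0 0 0;.003 0 0 0;0 0 0 0' >/dev/null; python3 -c "from h import *;rs()"
python3 steer.py '.002 0 0 0;0 0 0 0'>/dev/null; python3 -c "from h import *;rs()"
python3 steer.py '.0015 0 0 0;0 0 0 0' >/dev/null; python3 -c "from h import *;rs()"
```

```text
t 5.9 TCP r -144.9 -108.1 z 57.2 dyaw -0.19 end x 62.1 stripend y -108.3 F [-0.07 -0.09 -1.71] M [-0.02  0.07 -0.03]
t 6.07 TCP r -142.6 -108.1 z 57.3 dyaw -0.16 end x 64.4 stripend y -108.2 F [ 0.44 -0.91 -1.21] M [0.   0.01 0.  ]
t 6.23 TCP r -141.1 -108.2 z 57.3 dyaw -0.14 end x 65.9 stripend y -108.2 F [ 0.91 -0.96 -0.89] M [ 0.01  0.08 -0.04]
```

```bash
python3 steer.py '.0015 0 0 0;0 0 0 0' >/dev/null; python3 -c "from h import *;rs()"
python3 steer.py '.001 0 0 0;0 0 0 0'>/dev/null; python3 -c "from h import *;rs()"
```

```text
t 6.4 TCP r -141.0 -108.5 z 57.6 dyaw -0.09 end x 66.0 stripend y -108.3 F [-4.1   0.34 -0.61] M [ 0.07  0.73 -0.02]
t 6.57 TCP r -140.9 -108.5 z 57.7 dyaw -0.07 end x 66.1 stripend y -108.3 F [-7.47 -0.07  0.25] M [0.06 1.07 0.04]
```

Back wall felt. I back off 3 mm and lower behind the nut.

```bash
python3 steer.py '-.003 0 0 0;0 0 0 0' >/dev/null; python3 -c "from h import *;rs()"
python3 steer.py '0 0 .006 0;0 0 0 0'>/dev/null; python3 -c "from h import *;rs()"
python3 steer.py '0 0 .005 0;0 0 0 0'>/dev/null; python3 -c "from h import *;rs()"
python3 steer.py '0 0 .004 0;0 0 0 0'>/dev/null; python3 -c "from h import *;rs()"
python3 steer.py '0 0 .005 0;0 0 0 0'>/dev/null; python3 -c "from h import *;rs()"
```

```text
t 6.73 TCP r -141.7 -108.1 z 57.3 dyaw -0.19 end x 65.3 stripend y -108.3 F [-0.35 -0.34 -1.9 ] M [-0.01  0.06  0.03]
t 6.9 TCP r -141.1 -107.4 z 50.2 dyaw -0.16 end x 65.9 stripend y -107.4 F [ 0.13  0.46 -1.33] M [0.02 0.03 0.02]
t 7.07 TCP r -141.3 -107.4 z 45.1 dyaw -0.14 end x 65.7 stripend y -107.4 F [-0.31 -0.1  -0.67] M [-0.02 -0.04 -0.01]
t 7.23 TCP r -141.4 -107.7 z 41.4 dyaw -0.14 end x 65.6 stripend y -107.7 F [ 0.49 -0.43 -0.51] M [-0.03  0.09 -0.05]
t 7.4 TCP r -141.5 -107.6 z 36.4 dyaw -0.15 end x 65.5 stripend y -107.7 F [ 0.4   0.2  -1.34] M [-0.03  0.01  0.02]
```

```bash
python3 steer.py '0 0 .0015 0;0 0 0 0'>/dev/null; python3 -c "from h import *;rs()"
python3 steer.py '0 0 .0015 0;0 0 0 0'>/dev/null; python3 -c "from h import *;rs()"
python3 steer.py '0 0 .001 0;0 0 0 0'>/dev/null; python3 -c "from h import *;rs()"
```

```text
t 7.57 TCP r -141.6 -108.0 z 35.5 dyaw -0.15 end x 65.4 stripend y -108.0 F [ 0.72  1.41 -1.17] M [0.   0.06 0.05]
t 7.73 TCP r -141.6 -108.4 z 34.9 dyaw -0.15 end x 65.4 stripend y -108.4 F [0.58 1.3  1.69] M [0.09 0.1  0.04]
t 7.9 TCP r -141.6 -108.4 z 34.8 dyaw -0.15 end x 65.4 stripend y -108.4 F [1.16 2.51 6.72] M [0.39 0.08 0.04]
```

```bash
cat >> h.py <<'E'
def ok(lim):
    import sys
    rs();s=probe_bus.get_state();F=s["contact_force"]
    if abs(s["moment"][2])>lim or np.hypot(F[0],F[1])>3.5: print("STOP");sys.exit(1)
E
c(){ python3 -c "from h import *;ok(.2)"; }
python3 steer.py '-.002 0 -.0022 0;0 0 0 0'>/dev/null; c &&
python3 steer.py '0 -.007 0 0;0 -.007 0 0;0 -.007 0 0;0 -.005 0 0;0 0 0 0'>/dev/null && c &&
python3 steer.py '0 -.0015 0 0;0 -.0015 0 0'>/dev/null && c &&
python3 steer.py '0 -.0015 0 0;0 -.0015 0 0'>/dev/null && c &&
python3 steer.py '0 -.0015 0 0;0 -.0015 0 0'>/dev/null && c &&
python3 steer.py '0 -.0015 0 0;0 -.0015 0 0'>/dev/null && c &&
python3 steer.py '0 -.0015 0 0;0 -.0015 0 0'>/dev/null && c &&
python3 steer.py '0 -.0015 0 0;0 -.0015 0 0'>/dev/null && c &&
python3 steer.py '0 -.0015 0 0;0 -.0015 0 0'>/dev/null && c
```

```text
t 8.07 TCP r -143.9 -108.5 z 36.0 dyaw -0.15 end x 63.1 stripend y -108.6 F [-0.08 -0.69 -1.12] M [-0.02  0.03  0.01]
t 8.48 TCP r -143.4 -79.9 z 35.2 dyaw -0.14 end x 63.6 stripend y -79.9 F [-0.03  0.13 -1.2 ] M [-0.03  0.07 -0.01]
t 8.65 TCP r -143.5 -79.3 z 35.6 dyaw -0.14 end x 63.5 stripend y -79.3 F [-0.86  0.44 -1.12] M [0.02 0.01 0.02]
t 8.82 TCP r -143.5 -76.5 z 35.6 dyaw -0.16 end x 63.5 stripend y -76.5 F [ 1.05  0.13 -0.94] M [-0.01  0.06 -0.07]
t 8.98 TCP r -143.5 -73.3 z 35.5 dyaw -0.16 end x 63.5 stripend y -73.3 F [ 1.11 -0.47 -1.28] M [-0.11 -0.01 -0.01]
t 9.15 TCP r -143.5 -70.1 z 35.5 dyaw -0.15 end x 63.5 stripend y -70.1 F [ 0.77 -0.57 -0.5 ] M [-0.08  0.03 -0.05]
t 9.32 TCP r -143.5 -67.0 z 35.5 dyaw -0.15 end x 63.5 stripend y -67.1 F [ 0.33 -0.64 -0.45] M [-0.12  0.07 -0.09]
t 9.48 TCP r -143.5 -64.1 z 35.5 dyaw -0.16 end x 63.5 stripend y -64.2 F [-0.95 -1.45 -1.07] M [-0.2   0.06 -0.24]
STOP
```

```bash
python3 steer.py '0 0 0 0;0 0 0 0'>/dev/null; python3 -c "from h import *;rs()"; python3 steer.py '0 -.001 0 0;0 0 0 0'>/dev/null; python3 -c "from h import *;rs()"
```

```text
t 9.65 TCP r -143.4 -64.2 z 35.6 dyaw -0.16 end x 63.6 stripend y -64.3 F [ 0.43 -0.96 -0.47] M [-0.12  0.04 -0.12]
t 9.82 TCP r -143.6 -63.6 z 35.6 dyaw -0.17 end x 63.4 stripend y -63.8 F [-0.66 -1.41 -0.79] M [-0.35  0.06 -0.26]
```

The block's face is felt at about y = -14 (about 1.4 N, so it has not shifted). I ease off and draw the hook out.

```bash
c(){ python3 -c "from h import *;ok(.25)"; }
python3 steer.py '0 .0015 0 0;0 .0015 0 0;0 0 0 0'>/dev/null; c &&
python3 steer.py '-.005 0 0 0;-.008 0 0 0;-.008 0 0 0;-.008 0 0 0'>/dev/null && c &&
python3 steer.py '-.008 0 0 0;-.008 0 0 0;-.008 0 0 0;-.008 0 0 0;-.008 0 0 0'>/dev/null && c &&
python3 steer.py '-.008 0 0 0;-.008 0 0 0;-.008 0 0 0;-.008 0 0 0;-.008 0 0 0'>/dev/null && c &&
python3 steer.py '-.008 0 0 0;-.008 0 0 0;-.008 0 0 0;-.008 0 0 0;-.008 0 0 0'>/dev/null && c &&
python3 steer.py '-.006 0 0 0;-.005 0 0 0;-.003 0 0 0;-.002 0 0 0;0 0 0 0'>/dev/null && c
python3 - <<'E'
from h import *
im,c=look("scene","s2");im2,c2=look("side","d2")
A=cv2.resize(im[165:285,180:290],None,fx=4,fy=4,interpolation=2);B=cv2.resize(im2[150:260,240:330],None,fx=4,fy=4,interpolation=2)
o=np.zeros((480,800,3),np.uint8);o[:480,:440]=A;o[:440,440:800]=B;cv2.imwrite("pics/m2.png",cv2.convertScaleAbs(o[:,:,::-1],alpha=1.5))
E
```

```text
t 10.07 TCP r -143.5 -66.0 z 35.3 dyaw -0.12 end x 63.5 stripend y -65.9 F [ 0.16 -0.45 -1.09] M [-0.03  0.05  0.  ]
t 10.4 TCP r -173.4 -65.8 z 35.4 dyaw -0.15 end x 33.6 stripend y -65.9 F [ 0.72  0.44 -1.43] M [-0.02  0.03 -0.01]
t 10.82 TCP r -213.4 -65.9 z 35.5 dyaw -0.17 end x -6.4 stripend y -66.0 F [-0.32 -0.35 -0.51] M [-0.04 -0.01 -0.01]
t 11.23 TCP r -253.3 -65.8 z 35.4 dyaw -0.15 end x -46.3 stripend y -65.8 F [-0.01 -0.97 -0.88] M [-0.03  0.   -0.03]
t 11.65 TCP r -293.3 -65.7 z 35.5 dyaw -0.15 end x -86.3 stripend y -65.8 F [ 0.69 -0.16 -1.51] M [-0.04 -0.01  0.02]
t 12.07 TCP r -308.9 -65.7 z 35.5 dyaw -0.16 end x -101.9 stripend y -65.8 F [ 0.29 -0.88 -0.97] M [0.02 0.05 0.01]
```

View pics/m2.png

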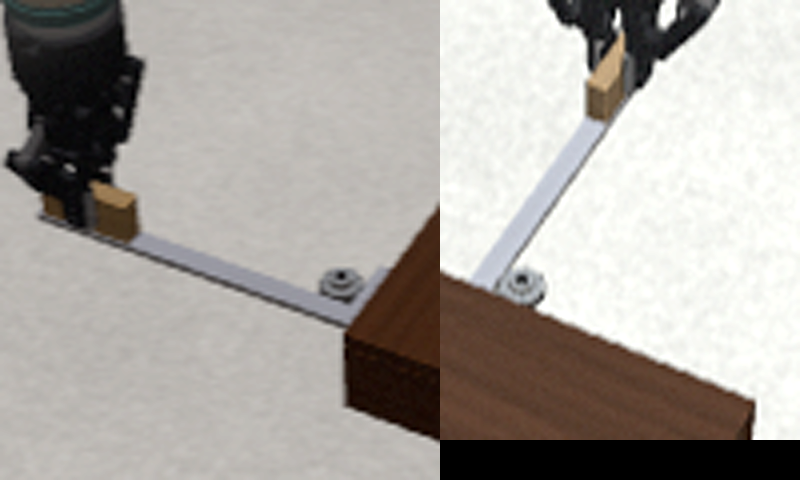

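The nut is out, lying in the hook's corner at crop (342,284) in the scene part and (522,287) in the side part. I measure its gap to the riser, and check that the riser has not moved.

Run:
```python
from h import *
p=((342.5)/4+180-.5,284.5/4+165-.5);q=((522.5-440)/4+240-.5,287.5/4+150-.5)
for v in(tri("scene",p,"side",q),plane("scene",p,.006),plane("side",q,.006)):
    d=v[:2]-C0;print(v.round(4),"riser",d@ux,d@uy,"gap",-.08-(d@ux)-.014)
for n,a,b in(("scene","scene0","s2"),("side","side0","d2")):
    A=cv2.imread(f"pics/{a}.png",0);B=cv2.imread(f"pics/{b}.png",0)
    sl=(slice(205,240),slice(300,365)) if n=="scene" else (slice(225,320),slice(180,285))
    print(n,cv2.phaseCorrelate(A[sl].astype(np.float32),B[sl].astype(np.float32)),np.abs(A[sl].astype(int)-B[sl]).mean())
```

```text
[ 0.5742 -0.026   0.0072] riser -0.13064337301817694 -0.043038813765966064 gap 0.03664337301817694
[ 0.572  -0.0279  0.006 ] riser -0.1328092379680512 -0.04112364469065895 gap 0.03880923796805119
[ 0.5746 -0.0252  0.006 ] riser -0.12978592127050248 -0.04338006446903783 gap 0.03578592127050248
scene ((-0.02345639319424464, -0.01641559846129681), 0.9865877871160154) 3.4887912087912087
side ((-0.026135931567537796, 0.03596597667018386), 0.9995474641521772) 8.376842105263158
```

The gap is about 36 mm and the riser is unmoved. I ease the hook off the nut, lift it, carry it toward the robot and lay it down.

```bash
python3 steer.py '.002 .003 0 0;0 0 -.012 0;0 0 -.015 0;0 0 -.015 0;0 0 0 0'>/dev/null; python3 -c "from h import *;rs()"
python3 steer.py '-.01 -.028 0 0;-.01 -.03 0 0;-.01 -.03 0 0;-.01 -.03 0 0;-.01 -.03 0 0'>/dev/null
python3 steer.py '0 -.02 0 0;0 0 0 0;0 0 .02 0;0 0 .015 0;0 0 0 0'>/dev/null; python3 -c "from h import *;rs();togo((.4,-.25,.035),-8.2)"
python3 steer.py '0 0 .0055 0;0 0 .0015 0;0 0 0 0'>/dev/null; python3 -c "from h import *;rs()"
```

```text
t 12.58 TCP r -306.6 -71.0 z 80.3 dyaw -0.11 end x -99.6 stripend y -70.9 F [-0.82 -0.48 -0.65] M [-0.04  0.09 -0.03]
t 13.42 TCP r -355.0 100.6 z 40.3 dyaw -0.15 end x -148.0 stripend y 100.5 F [ 0.08  0.85 -1.19] M [ 0.03 -0.01  0.01]
pos [ 0.4    -0.2277  0.0403] yaw -8.35 tilt [-0.003  0.003 -1.   ] go [-0.0221  0.0032  0.0052] turn -0.0026
t 13.67 TCP r -356.0 98.9 z 35.4 dyaw -0.13 end x -149.0 stripend y 99.0 F [-0.65 -0.04 -0.47] M [-0.02  0.04  0.02]
```

```bash
python3 steer.py '0 0 .0008 0;0 0 0 0'>/dev/null; python3 -c "from h import *;rs()"
python3 steer.py '0 0 0 0;0 0 0 0;0 0 0 0;0 0 0 0;0 0 0 0' 0.05; python3 -c "from h import *;rs()"
python3 steer.py '0 0 -.01 0;0 0 -.02 0;0 0 -.03 0;0 0 -.04 0;0 0 -.04 0'
python3 steer.py '0 0 -.02 0;0 0 0 0;0 0 0 0' >/dev/null
python3 - <<'E'
from h import *
im,c=look("scene","s3");im2,c2=look("side","d3");look("wrist","w3")
A=cv2.resize(im[140:290,130:360],None,fx=2,fy=2,interpolation=2);B=cv2.resize(im2[90:280,130:390],None,fx=1.3,fy=1.3,interpolation=2)
o=np.zeros((300,800,3),np.uint8);o[:300,:460]=A;o[:247,460:798]=B;cv2.imwrite("pics/m3.png",cv2.convertScaleAbs(o[:,:,::-1],alpha=1.5))
A=cv2.imread("pics/scene0.png",0);B=cv2.imread("pics/s3.png",0);a2=cv2.imread("pics/side0.png",0);b2=cv2.imread("pics/d3.png",0)
for A_,B_,y0,y1,x0,x1,n in((A,B,200,235,115,155,"cup"),(A,B,250,320,292,335,"bottle"),(A,B,175,210,403,430,"ink"),(A,B,188,280,265,368,"riser"),(a2,b2,205,320,175,320,"riser side")):
    print(n,np.round(cv2.phaseCorrelate(A_[y0:y1,x0:x1].astype(np.float32),B_[y0:y1,x0:x1].astype(np.float32))[0],3))
E
```

```text
t 13.83 TCP r -356.2 98.9 z 35.0 dyaw -0.14 end x -149.2 stripend y 98.9 F [-0.56 -0.47 -0.89] M [-0.01  0.05 -0.04]
clock: 14.25
position: [0.4011, -0.2289, 0.0348]
ee_rot: [0.0, 0.757, 0.654, 0.0]
contact_force: [0.4, -0.2, 0.5]
width: 0.0503
gripper_force: 0.0
t 14.25 TCP r -356.1 99.3 z 34.8 dyaw -0.15 end x -149.1 stripend y 99.3 F [-0.11 -0.37  0.51] M [0.02 0.01 0.02]
clock: 14.67
position: [0.4002, -0.2282, 0.1756]
ee_rot: [-0.001, 0.757, 0.654, -0.0]
contact_force: [1.0, -1.3, -0.3]
width: 0.05
gripper_force: 0.0
cup [ 0.049 -0.028]
bottle [ 0.521 -0.009]
ink [ 0.554 -0.008]
riser [-0.011 -0.014]
riser side [-0.05  -0.004]
```

View pics/m3.png

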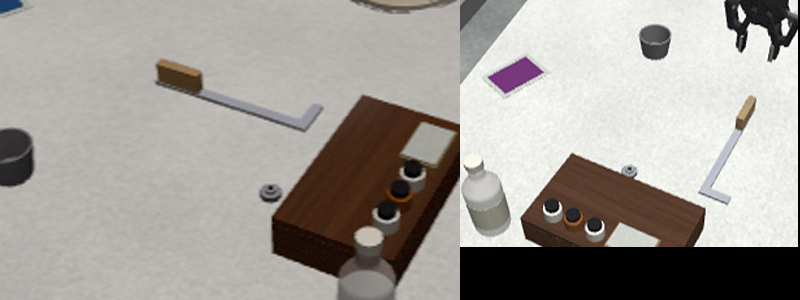

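The nut lies just in front of the riser at crop (270,191). The hook lies flat and free at (240,105), clear of everything, and the riser and bystanders are in place. I hand in.

```bash
python3 -c "from rig import manip, viewer, probe_bus;print(manip.sign_off())"
```

```text
the job is handed in; nothing more can be done
None
```

I dragged the nut out to about 36 mm in front of the riser, laid the hook flat clear of it and let go, and handed in at about 15 s; the riser measured unmoved, the block took only about 1.4 N, and the bottle, ink and cup look undisturbed.

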